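Lid interlock check on a UV curing pot: hold the bayonet lid half turned

TASK

Check the lid interlock of the small UV curing pot. With the lid still off, put the pot in service mode by pressing its blue, then its yellow, then its green key, one at a time, each fully down and let up again; never press the red one, which lights the lamp. Then fit the bayonet lid, turn it clockwise against its spring to the orange half-way marks, well short of the locking click, and finish while gripping it and holding it there (let go and it springs back); leave everything else on the bench where it is.

Things in the scene. Friction and masses are not known exactly. Their poses are not given: they have to be found in the camera images.
- pot: UV curing pot, fixed: white housing 200x156 mm, 40 mm high, with a round collar 116 mm across rising to 74 mm above the desk, and a row of four keys on a black deck in front of it (at x = -95.5 mm). Origin: on the desk, on the collar's upright axis; z up, x from the keys towards the collar, y to the left seen from the keys.
- collar (a point): centre of the collar's mouth, level with its top face, 74 mm above the desk. The mouth is 64 mm wide through a lip 7 mm thick; the bore below it is 78 mm wide. The lid's rim comes to rest on the top face.
- slot (a point): middle of one of the two entry slots for the lid's lugs, cut through the lip at pot +y (this one) and -y, 16 mm wide, out to 39 mm from the axis; at the level of the collar's top face.
- half_mark (a point): one of the two orange bars on the black bezel round the mouth, 52 mm from the axis, 0.70 rad clockwise (from above) from the white dots at pot -x and +x. Lid pointer lines at the white dots: the lid drops in; at the orange bars: half way; at the green dots (1.40 rad): locked.
- lid: bayonet lid, loose, about 0.1 kg, lying grip up: orange disc with a black rim 92 mm across and 6 mm thick, over a plug 61 mm across and 16 mm deep (1.5 mm clearance all round in the mouth). Origin: centre of the plug's underside; z up, x along the grip bar; rim top at z = 22 mm. A half turn makes no difference. Seated, its origin is 58 mm above the desk.
- lid_grip (a point): middle of the lid's black grip bar, 34.5 mm above the lid's origin on its axis; the bar runs along lid x, 66 mm long, 14 mm wide, 27 mm high (lid z 21 to 48 mm), with white pointer lines at both ends.
- lid_lug (a point): one of the two lugs on the plug, at lid +y (this one) and -y: 11 mm wide, lid z 2.5 to 7.5 mm, reaching 36.5 mm from the axis. They drop through the slots where lid x is parallel to pot x, either way round, within 0.07 rad; then the lid turns only clockwise seen from above (a stop bars the other way).
- interlock_ring (a joint): sprung ring under the lip, pushed round by the lugs: 0 at rest, grows clockwise, about 0.06 rad less than the lid's turn from drop-in. Spring 0.03 N m at the start, 0.09 N m half way; it turns a released lid back. From 0.9 rad the lugs meet the click's stiff plungers, past 1.3 rad they lock. Pressing down on the lid makes turning much harder.
- key_green_top (a point): centre of the top face of the green square key (far left of the row seen from the key side, pot y = +48 mm), 18x18 mm, standing 7 mm proud of the key deck, 48 mm above the desk when up
- key_yellow_top (a point): centre of the top face of the yellow square key (second from left, pot y = +16 mm), 18x18 mm, standing 7 mm proud of the key deck, 48 mm above the desk when up
- key_blue_top (a point): centre of the top face of the blue square key (third from left, pot y = -16 mm), 18x18 mm, standing 7 mm proud of the key deck, 48 mm above the desk when up
- key_red_top (a point): centre of the top face of the red square key (far right, pot y = -48 mm; leave it alone), 18x18 mm, standing 7 mm proud of the key deck, 48 mm above the desk when up
- key_green (a joint): travel of the green key: 0 up, 0.004 m fully down; it needs about 1.2 N to start and 4 N fully down, and springs back
- key_yellow (a joint): travel of the yellow key: 0 up, 0.004 m fully down; it needs about 1.2 N to start and 4 N fully down, and springs back
- key_blue (a joint): travel of the blue key: 0 up, 0.004 m fully down; it needs about 1.2 N to start and 4 N fully down, and springs back
- key_red (a joint): travel of the red key: 0 up, 0.004 m fully down; it needs about 1.2 N to start and 4 N fully down, and springs back
- logic_board: red logic development board with dark chips and white sockets, 100x129x27 mm; bystander, origin at the centre of its underside
- tape_roll: black roll of insulating tape lying flat, 64 mm across, 18 mm high; bystander, origin at the centre of its underside
- flux_tin: round flux tin, white with an ochre lid, 50 mm across, 22 mm high; bystander, origin at the centre of its underside
- pocket_meter: orange hand-held meter lying on its back, 118x66x36 mm, on the right; the head of a gooseneck lamp hangs 0.5 m over the mat at the right, nearer the robot than the meter: keep the arm clear of it; bystander, origin at the centre of its underside
- usb_stick: black memory stick, 16x50x7 mm; bystander, origin at the centre of its underside
Mind the look-alikes: they are no part of the job. Leave any purple look-alike of the lid alone.

How it is judged:
On the way, in this order (a step that is already met when the one before it is completed fails the run):
1. the blue key is pressed fully down, the other three being up (value of joint key_blue above 0.003 m and value of joint each of key_green, key_yellow, key_red below 0.0015 m), for 0.05 s.
2. the yellow key is pressed fully down, the other three being up (value of joint key_yellow above 0.003 m and value of joint each of key_green, key_blue, key_red below 0.0015 m), for 0.05 s.
3. the green key is pressed fully down, the other three being up (value of joint key_green above 0.003 m and value of joint each of key_yellow, key_blue, key_red below 0.0015 m), for 0.05 s.
4. the lid is dropped home into the collar's slots, not turned yet, all keys up (horizontal distance between lid and pot below 0.003 m and z of lid in the frame of pot between 0.055 and 0.0605 m and angle between lid's own z axis and vertical below 0.06 rad and value of joint each of key_green, key_yellow, key_blue, key_red below 0.0015 m and angle between the x axis of lid and the x axis of pot, either way round below 0.25 rad and value of joint interlock_ring below 0.2 rad), for 0.05 s.
At the end, for the whole second after the job is handed in: Lid in the collar (axis within 3 mm, origin 55 to 60.5 mm up, upright within 0.06 rad), turned clockwise 0.70 +- 0.18 rad from drop-in against the spring (ring 0.40 to 0.90 rad), at rest, gripped by the fingers with over 1 N; all four keys up (horizontal distance between lid and pot below 0.003 m and z of lid in the frame of pot between 0.055 and 0.0605 m and angle between lid's own z axis and vertical below 0.06 rad and value of joint each of key_green, key_yellow, key_blue, key_red below 0.0015 m and angle between the x axis of lid and the x axis of pot, either way round between 0.52 and 0.88 rad and value of joint interlock_ring between 0.4 and 0.9 rad and angular speed of lid below 0.1 rad/s and contact force between the fingers and lid above 1 N); the arm keeps its last pose, push and grip.
It fails at once if the red key is pressed (by more than 2 mm) (value of joint key_red above 0.002 m).
It fails at once if two keys are down together (both by more than 2 mm) (value of joint each of key_green, key_yellow above 0.002 m or value of joint each of key_yellow, key_blue above 0.002 m or value of joint each of key_green, key_blue above 0.002 m).
It fails at once if the lid is turned over the click (interlock ring past 1.15 rad) (value of joint interlock_ring above 1.15 rad).
It fails at once if a bystander is moved by more than 20 mm (distance of any of logic_board, tape_roll, flux_tin, pocket_meter, usb_stick from where it was at the start of the episode above 0.02 m).
It also fails if it takes over 72 s, if anything falls off the work surface, if the arm or the gripper's body presses on something with over 40 N, if the wrist force passes 120 N, or if a joint passes its speed limit or range.

ROBOT

A 6-joint arm with a two-finger parallel gripper is mounted at the origin on a cart in front of the work surface, level with it; the furniture and walls round the work are solid. World frame = base frame: x ahead of the robot, y to its left, z up, the work surface at z = 0. Lengths are in m, angles in rad, forces in N, time in s.
With the tool pointing down it reaches from about 0.425 to 0.95 m from the base axis. Payload 3.5 kg.
Tool frame: the origin (TCP) lies midway between the tips of the shut fingers; the grasp point (between the pads) lies 19 mm behind it (ctrl.pinch_z is the distance from the TCP to the grasp point, in m); z points along the fingers, y is the line along which they close (so a half turn about z gives the same grasp; the last joint's range is limited). The gripper opens to 85 mm and grips with 20 to 120 N. Pads are 22 mm wide; open, the fingers measure 114 mm over their backs; the gripper's body (76 mm by 85 mm) begins 54 mm behind the grasp point. The pads swing forward as they close: fully open they stand 13 mm farther back than shut.
Start: joints at [1.171, 0.286, 1.577, -0, 1.279, -0.15], TCP at [0.167, 0.654, 0.231] pointing down, gripper open.
Joint ranges: [-2.77, 2.77], [-0.9, 2.22], [0.21, 2.48], [-1.53, 4.67], [0.24, 2.81], [-2.84, 2.84]. Speed limits (rad/s): [2.79, 2.79, 3.14, 3.14, 3.14, 3.14].

INTERFACE

Orientations are given as a unit quaternion [x, y, z, w].
In Python, from plant import get_state, viewer, sign_off, ctrl gives the robot as it stands. The module is installed in compiled form; this text tells all that it offers.
- The arm moves only by the shell command python3 -m handwheel 'ROWS' [FORCE]. ROWS is JSON, a list that holds one entry, the list of rows, each a list of 5 numbers: the finger opening in m, from 0 to 0.0854, then the shift along the tool's x, y, z in m, then the turn about the tool's z in degrees. In form: [[[claw, x, y, z, spin], ...]]. A call has 1 to 12 rows; each row shifts and turns the commanded pose from where the row before left it, along the tool's axes as they then stand; what a row does not reach is not made up. A row lasts 1/12 s, in which the tool goes at most 41.7 mm and 7.16 degrees, less where a joint would pass 70% of its speed; a pose out of reach is approached as far as the arm can. A call is refused whole if a number of a shift passes 0.0417 or a number of a turn 7.16, either way. A call with a gripper value outside its range is refused whole. The fingers move at their own pace and stop on an object; FORCE is the grip in N (left out, the last holds). Time passes only in rows, so rows that do not move let the fingers close. It gives the time, the measured TCP pose, the force, the opening and the grip force at its end, in the units of the state.
- get_state(): the state, without advancing time (a new reading comes with each control period).
- viewer.read_camera(name): name is "scene" or "side" or "wrist"; returns the picture (400x640x3 uint8, blue, green, red); there is no depth.
- viewer.camera_params(name): a dict with "fov_y" (degrees; the focal length in pixels is half the picture's height over the tangent of half this angle, whatever the lens; pixels are square), "cx", "cy" (the principal point, pixels), "xyz" and "attitude" of the camera in the world; the wrist camera has in their place "hand_eye" (4x4, takes a point from camera to tool coordinates, whose origin is the TCP and whose axes are the flange's). Camera axes: x right, y up, looking along -z (the intrinsics and any distortion apply to the point x, -y, -z); pixel columns grow to the right and rows downward; lengths in m; the calibration is good to about 2 mm. A picture is of the moment at which its call begins: read the wrist's pose just before it. camera_params takes no time and is no camera call.
- sign_off(): hands the job in; it is judged then, once.
Trained networks look in the newest picture that a camera, given by its name, has taken for a name from the list of things; names that differ only in an ending like _2 or _b are one class to them, and where a whole thing is asked for, a point or a joint stands for the part that bears it (a point fixed in the world has none). Each returns a list of dicts, best first, with "confidence" (0 to 1); they miss things now and then, are a little off and sometimes report something else, mostly with a low value. They report only what shows in the picture. A call takes as long as a camera call. They do not tell look-alikes from the thing itself.
- viewer.look_for(camera, name): "extent" ([left, top, width, height] as shares, 0 to 1, of the picture: columns of its width, rows of its height, round what is visible of it).
- viewer.outline_of(camera, name): "mask" (400x640 bool, what is visible of it) and "extent" ([left, top, width, height] as shares, 0 to 1, of the picture: columns of its width, rows of its height, round what is visible of it).
- viewer.pinpoint(camera, name): "xy" ([column, row] as shares, 0 to 1, of the picture: columns of its width, rows of its height: a listed point, or the origin of a listed thing).
The state is a dict: "time": time; "qpos": joint angles; "dq": joint speeds; "joint_efforts": joint torques, N m; "eef_pos": TCP position; "tcp_rot": TCP orientation; "contact_force": force on the tool from outside, world axes, zero at the start; "wrist_torque": the same for the moment, N m; "opening": opening from 0.0 (shut) to 1.0 (fully open); "finger_force": force on a finger pad.
Only numpy, scipy, OpenCV 4.12 (cv2) and the standard library are available. Lean on these libraries where they do the work, as an engineer would, in place of code of your own. Each camera call takes 0.05 s, during which the arm holds its last target. There are 200 camera calls.

## Working session

There is one attempt and no reset: what is moved stays moved. The work goes in short steps, Python scripts to look and compute and a shell command to move; the robot and the scene stay as the last step left them, time stands still between calls to the robot, and variables do not carry over. Pictures are saved under pics/ and viewed, at most 10 in all, crops included, and the job is handed in when it is done.

```bash
mkdir -p pics
cat > h.py <<'E'
import numpy as np, cv2
from scipy.spatial.transform import Rotation as R
from plant import get_state, viewer, sign_off, ctrl
def cam(name,st=None):
    p=viewer.camera_params(name); f=200/np.tan(np.radians(p["fov_y"])/2)
    if "hand_eye" in p:
        st=st or get_state(); H=np.array(p["hand_eye"]); Rt=R.from_quat(st["tcp_rot"]).as_matrix()
        return f,p["cx"],p["cy"],Rt@H[:3,3]+np.array(st["eef_pos"]),Rt@H[:3,:3],p
    a=np.array(p["attitude"]); Rm=a if a.shape==(3,3) else R.from_quat(a).as_matrix()
    return f,p["cx"],p["cy"],np.array(p["xyz"]),Rm,p
def toplane(c,uv,z):
    f,cx,cy,o,Rm,p=c; d=Rm@np.array([(uv[0]-cx)/f,-(uv[1]-cy)/f,-1]); return o+d*(z-o[2])/d[2]
def proj(c,P):
    f,cx,cy,o,Rm,p=c; q=Rm.T@(np.array(P)-o); return np.array([cx+f*q[0]/-q[2],cy-f*q[1]/-q[2]])
E
python3 - <<'E'
from h import *
s=get_state(); print(s); print(ctrl.pinch_z)
for n in ["scene","side","wrist"]:
    c=cam(n); print(n,c[5]); im=viewer.read_camera(n); cv2.imwrite(f"pics/{n}0.png",im)
    if n=="side": continue
    for t,z in [("lid_grip",.0345),("lid",0),("collar",.074),("key_blue_top",.048),("key_green_top",.048),("key_yellow_top",.048),("key_red_top",.048),("slot",.074)]:
        for d in viewer.pinpoint(n,t)[:3]:
            uv=np.array(d["xy"])*[640,400]; print(t,d["confidence"],uv.round(1),toplane(c,uv,z).round(3))
E
```

```text
{'time': 0.0, 'qpos': array([ 1.17102050e+00,  2.87219588e-01,  1.57818351e+00, -1.27609181e-05,
        1.27858555e+00, -1.49998256e-01]), 'dq': array([-9.42574911e-04, -1.49143520e-03, -7.01103431e-04,  9.33069496e-04,
       -6.87575493e-05, -1.60112724e-04]), 'joint_efforts': array([-7.95868254e-04, -4.05964887e+01, -2.92634743e+01, -1.66599630e-04,
        5.94479192e-03,  7.01094862e-06]), 'eef_pos': array([0.16656669, 0.65344763, 0.2299077 ]), 'tcp_rot': array([ 1.24562467e-01,  9.92211044e-01, -1.15467702e-03, -3.19303679e-04]), 'contact_force': array([-0.7070513 ,  0.40594425, -0.30890616]), 'wrist_torque': array([ 0.02960712,  0.04386972, -0.00025706]), 'finger_force': 0.0, 'opening': 1.0016854245523918}
0.0187
scene {'fov_y': 42.334168937088975, 'cx': 322.772611948601, 'cy': 192.71503963818088, 'xyz': array([-0.02764312, -0.89170158,  1.33978603]), 'attitude': array([ 0.33670753, -0.09622816, -0.26571608,  0.89819995])}
lid_grip 0.82 [266.  204.5] [0.397 0.125 0.034]
lid_grip 0.62 [290.5 183.2] [0.512 0.162 0.034]
lid_grip 0.61 [247.3 176.9] [0.402 0.269 0.034]
lid 0.88 [2
[... 636 characters left out ...]
.074]
side {'fov_y': 44.23579921933347, 'cx': 320.9358304542206, 'cy': 190.54947367854507, 'xyz': array([0.25918127, 0.99381512, 0.72293706]), 'attitude': array([-0.07243902,  0.4735455 ,  0.86906728, -0.12340712])}
wrist {'fov_y': 64.76458572471552, 'cx': 320.6487024345423, 'cy': 196.2222105138498, 'hand_eye': array([[-9.68981159e-04,  9.50196251e-01,  3.11650679e-01,
         8.03640542e-02],
       [ 9.99999529e-01,  9.36097668e-04,  2.55106802e-04,
        -1.11403154e-04],
       [-4.93339472e-05,  3.11650780e-01, -9.50196711e-01,
        -1.43165718e-01],
       [ 0.00000000e+00,  0.00000000e+00,  0.00000000e+00,
         1.00000000e+00]])}
lid 0.69 [ 23.3 388.4] [ 0.399  0.115 -0.   ]
```

```bash
python3 -c "
import cv2
a=cv2.imread('pics/scene0.png')[110:290,200:440]; cv2.imwrite('pics/scene0c.png',cv2.resize(a,None,fx=3.3,fy=3.3,interpolation=3))"
```

```text
(no output)
```

View pics/scene0c.png

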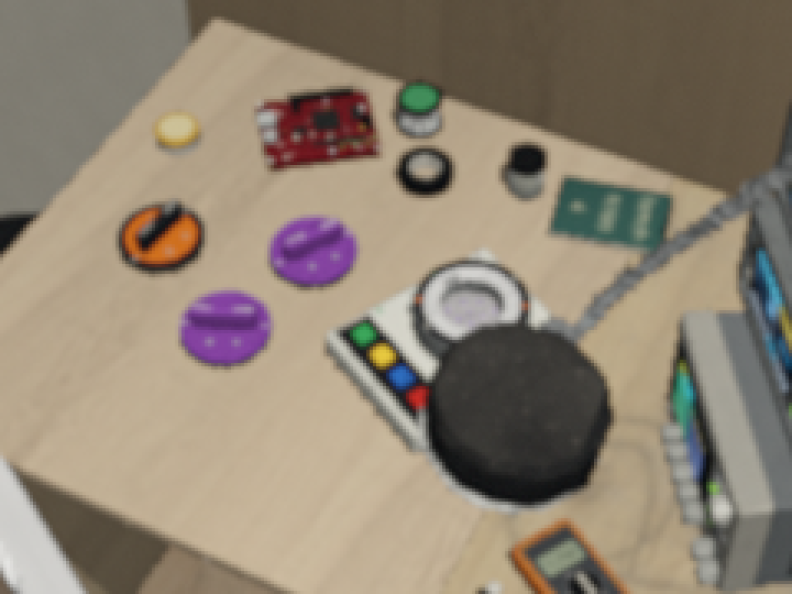

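View pics/side0.png

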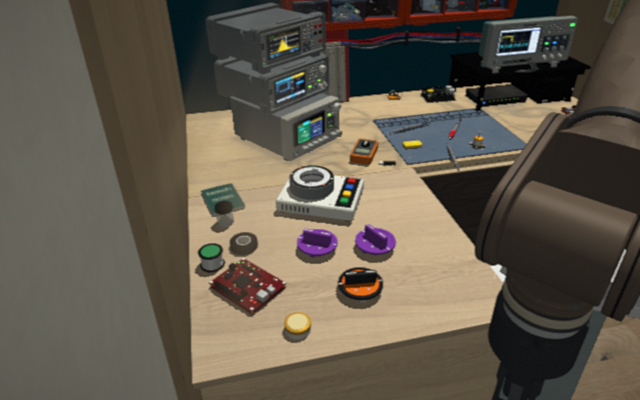

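Run:
```python
from h import *
c={n:cam(n) for n in("scene","side")}
def tri(a,b):
    A=[];B=[]
    for n,uv in(("scene",a),("side",b)):
        o=c[n][3]; d=toplane(c[n],uv,-1)-o; d/=np.linalg.norm(d); M=np.eye(3)-np.outer(d,d); A.append(M);B.append(M@o)
    return np.linalg.lstsq(np.vstack(A),np.hstack(B),rcond=None)[0]
print({n:(c[n][5].keys()) for n in c})
ks=dict(green=(55,80),yellow=(22,33),blue=(105,120),red=(0,6))
cen={}
for n in c:
    im=cv2.imread(f"pics/{n}0.png"); hsv=cv2.cvtColor(im,cv2.COLOR_BGR2HSV)
    x0,y0,x1,y1=(298,200,332,240) if n=="scene" else (330,172,365,208)
    for k,(lo,hi) in ks.items():
        m=cv2.inRange(hsv,(lo,150,90),(hi,255,255)); z=np.zeros_like(m); z[y0:y1,x0:x1]=m[y0:y1,x0:x1]
        M=cv2.moments(z,True); cen[n,k]=np.array([M['m10'],M['m01']])/max(M['m00'],1); print(n,k,M['m00'],cen[n,k].round(1),toplane(c[n],cen[n,k],.048).round(4))
    for d in viewer.outline_of(n,"lid"): 
        m=d["mask"]; print(n,d["confidence"],np.array(d["extent"])*[640,400,640,400], np.median(im[m],axis=0))
        v,u=np.nonzero(m); print(toplane(c[n],(u.mean(),v.mean()),.025).round(3))
    for t in("lid_grip","collar"):
        for d in viewer.pinpoint(n,t):
            uv=np.array(d["xy"])*[640,400]; print(t,d["confidence"],uv.round(1),toplane(c[n],uv,.0345 if t=="lid_grip" else .074).round(3))
for k in ks: print(k,tri(cen["scene",k],cen["side",k]).round(4))
print("lamp z.5",toplane(c["scene"],(357,235),.55).round(3),[toplane(c["scene"],(u,235),.5).round(3) for u in(328,385)])
```

```text
{'scene': dict_keys(['fov_y', 'cx', 'cy', 'xyz', 'attitude']), 'side': dict_keys(['fov_y', 'cx', 'cy', 'xyz', 'attitude'])}
scene green 35.0 [310. 211.] [0.4979 0.013  0.048 ]
scene yellow 43.0 [315.4 217.2] [ 0.499  -0.0179  0.048 ]
scene blue 47.0 [321.3 223.7] [ 0.5007 -0.05    0.048 ]
scene red 33.0 [326.1 229.8] [ 0.5001 -0.0786  0.048 ]
scene 0.88 [234.816 169.52   24.     20.4  ] [ 34.  86. 135.]
[0.4   0.258 0.025]
scene 0.8 [254.528 199.68   29.696  20.2  ] [155.  67. 132.]
[0.398 0.113 0.025]
scene 0.74 [283.52 174.    28.8   22.08] [155.  66. 130.]
[0.522 0.154 0.025]
lid_grip 0.82 [266.  204.5] [0.397 0.125 0.034]
lid_grip 0.62 [290.5 183.2] [0.512 0.162 0.034]
lid_grip 0.61 [247.3 176.9] [0.402 0.269 0.034]
side green 36.0 [343.8 199.7] [0.4961 0.0139 0.048 ]
side yellow 43.0 [346.5 193.2] [ 0.4967 -0.0163  0.048 ]
side blue 39.0 [349.  186.1] [ 0.4986 -0.0503  0.048 ]
side red 34.0 [351.4 180.1] [ 0.4996 -0.0806  0.048 ]
side 0.94 [334.08  265.6    51.904  36.6  ] [25. 39. 64.]
[0.399 0.266 0.025]
side 0.75 [298.112 226.4    37.824  30.8  ] [127.   51.  100.5]
[0.523 0.164 0.025]
side 0.68 [355.2  226.52  42.88  27.8 ] [145.  56. 117.]
[0.397 0.122 0.025]
side 0.42 [230.592 231.32   22.72   27.4  ] [50. 61. 69.]
[0.681 0.212 0.025]
lid_grip 0.61 [316.7 234.8] [0.525 0.15  0.034]
lid_grip 0.6 [361.  275.8] [0.399 0.255 0.034]
lid_grip 0.53 [311.5 183.4] [ 0.602 -0.058  0.034]
lid_grip 0.4 [365.2 153.3] [ 0.5   -0.259  0.034]
collar 0.78 [310.  178.1] [ 0.594 -0.021  0.074]
collar 0.73 [387.1 163.1] [ 0.419 -0.149  0.074]
collar 0.56 [343. 192.] [0.497 0.02  0.074]
green [0.4971 0.013  0.0477]
yellow [ 0.4981 -0.0178  0.0474]
blue [ 0.4996 -0.0504  0.0483]
red [ 0.4994 -0.0792  0.049 ]
lamp z.5 [ 0.337 -0.437  0.55 ] [array([ 0.312, -0.376,  0.5  ]), array([ 0.407, -0.439,  0.5  ])]
```

Lid candidates in the scene picture are the orange one at (248,182) and two purple look-alikes at (266,204) and (291,183). I choose the orange one. Keys run green → red, (310,211) → (326,230). I'll pass over the lid for a close check on the way.

```bash
python3 -m handwheel '[[[0.085,-0.031,-0.0265,0.002,0],[0.085,-0.031,-0.0265,0.002,0],[0.085,-0.031,-0.0265,0.002,0],[0.085,-0.031,-0.0265,0.002,0],[0.085,-0.031,-0.0265,0.002,0],[0.085,-0.031,-0.0265,0.002,0],[0.085,-0.031,-0.0265,0.002,0],[0.085,-0.031,-0.0265,0.002,0],[0.085,-0.031,-0.0265,0.002,0],[0.085,-0.031,-0.0265,0.002,0],[0.085,-0.031,-0.0265,0.002,0],[0.085,-0.031,-0.0265,0.002,0]]]'
python3 -m handwheel '[[[0.085,0,0,0,-5.3],[0.085,0,0,0,-5.3],[0.085,0,0,0,-5.2],[0.085,0,0,0,0]]]'
python3 - <<'E'
from h import *
s=get_state(); print(s["eef_pos"],s["qpos"],s["opening"]); im=viewer.read_camera("wrist"); c=cam("wrist",s)
print(c[5].keys())
for t,z in [("lid_grip",.0345),("lid",0),("lid_lug",.005)]:
    for d in viewer.pinpoint("wrist",t)[:3]:
        uv=np.array(d["xy"])*[640,400]; print(t,d["confidence"],uv.round(1),toplane(c,uv,z).round(3))
cv2.imwrite("pics/w1.png",im)
E
```

```text
time: 2.25
eef_pos: [0.4495, 0.2522, 0.2077]
tcp_rot: [0.125, 0.992, 0.0, 0.001]
contact_force: [0.7, 1.3, -0.7]
opening: 0.997
finger_force: 0.0
time: 2.58
eef_pos: [0.4489, 0.2535, 0.2074]
tcp_rot: [-0.013, 1.0, 0.0, 0.0]
contact_force: [-0.2, -0.1, 0.7]
opening: 0.994
finger_force: 0.0
[0.44894712 0.25349519 0.20744191] [ 3.17036152e-01 -4.70361587e-02  1.98752350e+00  7.84945521e-06
  1.20089630e+00 -1.28021210e+00] 0.9943680755431428
dict_keys(['fov_y', 'cx', 'cy', 'hand_eye'])
lid_grip 0.8 [183.4 121. ] [0.398 0.118 0.034]
lid_grip 0.65 [229.1 237.7] [0.523 0.154 0.034]
lid_grip 0.55 [330.  127.4] [0.401 0.261 0.034]
lid 0.97 [241.5 228.3] [ 0.527  0.16  -0.   ]
lid 0.9 [194.4 118.8] [0.399 0.115 0.   ]
lid 0.68 [328.4 123.2] [0.4   0.261 0.   ]
lid_lug 0.97 [206.9 227.6] [0.525 0.12  0.005]
lid_lug 0.93 [220.5 136.6] [0.417 0.144 0.005]
lid_lug 0.82 [359.9 112.5] [0.387 0.294 0.005]
```

View pics/w1.png

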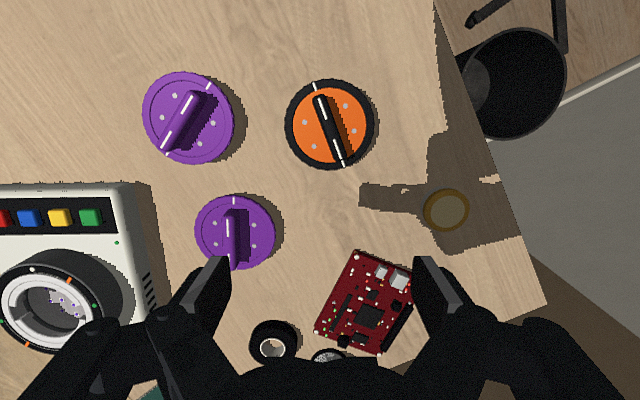

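Run:
```python
from h import *
s=get_state(); c=cam("wrist",s); im=cv2.imread("pics/w1.png"); hsv=cv2.cvtColor(im,cv2.COLOR_BGR2HSV)
for k,(lo,hi) in dict(green=(55,80),yellow=(22,33),blue=(105,120)).items():
    m=cv2.inRange(hsv,(lo,150,90),(hi,255,255)); z=np.zeros_like(m); z[200:240,10:110]=m[200:240,10:110]
    M=cv2.moments(z,True); u=np.array([M['m10'],M['m01']])/M['m00']; print(k,u.round(1),toplane(c,u,.048).round(4))
for nm,uv,z in [("p1",(315,86),.022),("p2",(344,163),.022),("dot-x",(32,269),.074),("half",(68,281),.074),("green",(94,306),.074)]: print(nm,toplane(c,uv,z).round(4))
m=cv2.inRange(hsv,(5,150,120),(18,255,255)); m[:, :270]=0; m[:, 390:]=0; m[185:]=0
p=cv2.convexHull(cv2.findNonZero(m)); e=cv2.fitEllipse(p); print(e,toplane(c,e[0],.022).round(4))
b=cv2.inRange(hsv,(0,0,0),(180,255,50)); mm=np.zeros_like(b); cv2.circle(mm,(330,125),30,255,-1); b&=mm
q=cv2.minAreaRect(cv2.findNonZero(b)); P=[toplane(c,x,.048) for x in cv2.boxPoints(q)]; print(q,np.round(P,3))
```

```text
green [ 88.1 217.5] [0.4963 0.015  0.048 ]
yellow [ 57.5 217.4] [ 0.4969 -0.0166  0.048 ]
blue [ 26.7 218.1] [ 0.4985 -0.0486  0.048 ]
p1 [0.3621 0.2464 0.022 ]
p2 [0.4384 0.2786 0.022 ]
dot-x [ 0.5422 -0.032   0.074 ]
half [0.5553 0.0008 0.074 ]
green [0.5849 0.0211 0.074 ]
((328.95123291015625, 124.61970520019531), (72.98062133789062, 75.0963134765625), 7.421266078948975) [0.3989 0.2614 0.022 ]
((328.7109069824219, 125.50717163085938), (59.54228591918945, 14.31732177734375), 70.14479064941406) [[0.375 0.244 0.048]
 [0.37  0.256 0.048]
 [0.421 0.277 0.048]
 [0.426 0.265 0.048]]
```

```bash
python3 -m handwheel '[[[0,-0.006,-0.0375,0.01,0],[0,-0.006,-0.0375,0.01,0],[0,-0.006,-0.0375,0.01,0],[0,-0.006,-0.0375,0.01,0],[0,-0.006,-0.0375,0.01,0],[0,-0.006,-0.0375,0.01,0],[0,-0.006,-0.0375,0.01,0],[0,-0.006,-0.0375,0.01,0],[0,0,0,0.01,0],[0,0,0,0,0],[0,0,0,0,0]]]'
```

```text
time: 3.7
eef_pos: [0.5037, -0.044, 0.1166]
tcp_rot: [-0.013, 1.0, 0.001, -0.001]
contact_force: [0.1, 0.7, -0.2]
opening: 0.0
finger_force: 0.0
```

```bash
python3 -m handwheel '[[[0,0.005,-0.005,0.03,0],[0,0,0,0.025,0],[0,0,0,0.01,0],[0,0,0,0,0],[0,0,0,0,0]]]'
```

```text
time: 4.12
eef_pos: [0.4998, -0.0487, 0.0528]
tcp_rot: [-0.014, 1.0, 0.0, -0.0]
contact_force: [0.1, -0.3, 0.7]
opening: -0.004
finger_force: 0.0
```

```bash
python3 -m handwheel '[[[0,0,0,0.004,0],[0,0,0,0.004,0],[0,0,0,0.002,0],[0,0,0,0,0],[0,0,0,0,0]]]'
```

```text
time: 4.53
eef_pos: [0.5015, -0.0499, 0.0441]
tcp_rot: [-0.013, 1.0, -0.0, 0.002]
contact_force: [2.3, 2.2, 4.6]
opening: 0.003
finger_force: 2.7
```

```bash
python3 -m handwheel '[[[0,0,0,0.0015,0],[0,0,0,0,0],[0,0,0,0,0]]]'
```

```text
time: 4.78
eef_pos: [0.5015, -0.0499, 0.0439]
tcp_rot: [-0.013, 1.0, -0.0, 0.001]
contact_force: [-2.1, 3.6, 12.8]
opening: -0.002
finger_force: 7.0
```

```bash
python3 -m handwheel '[[[0,0,0,-0.01,0],[0,0,0,-0.012,0],[0,0,0.032,0,0],[0,0,0,0.01,0],[0,0,0,0.004,0],[0,0,0,0.004,0],[0,0,0,0.004,0],[0,0,0,0,0],[0,0,0,0,0]]]'
```

```text
time: 5.53
eef_pos: [0.4981, -0.0177, 0.0436]
tcp_rot: [-0.013, 1.0, 0.001, -0.003]
contact_force: [-11.8, 4.4, 24.4]
opening: -0.0
finger_force: 12.0
```

```bash
python3 -m handwheel '[[[0,0,0,-0.01,0],[0,0,0,-0.012,0],[0,0,0.032,0,0],[0,0,0,0.01,0],[0,0,0,0.004,0],[0,0,0,0.004,0],[0,0,0,0.003,0],[0,0,0,0,0],[0,0,0,0,0]]]'
```

```text
time: 6.28
eef_pos: [0.4974, 0.014, 0.0437]
tcp_rot: [-0.013, 1.0, 0.001, -0.002]
contact_force: [-9.4, 4.3, 18.7]
opening: -0.002
finger_force: 9.4
```

```bash
python3 -m handwheel '[[[0,0,0,-0.02,0],[0,0,0,-0.03,0],[0.04,0,0,-0.03,0],[0.04,0.0115,0.031,0,-7],[0.04,0.0115,0.031,0,-7],[0.04,0.0115,0.031,0,-7],[0.04,0.0115,0.031,0,0],[0.04,0.0115,0.031,0,0],[0.04,0.0115,0.031,0,0],[0.04,0.0115,0.031,0,0],[0.04,0.0115,0.031,0,0],[0.04,0,0,0,0]]]'
python3 -m handwheel '[[[0.04,0,0,0,0]]]'
python3 - <<'E'
from h import *
s=get_state(); r=R.from_quat(s["tcp_rot"]).as_matrix(); print(r.round(3)); d=np.array([.399,.2612,.025])-s["eef_pos"]; print(r.T@d,s["qpos"])
E
```

```text
time: 7.28
eef_pos: [0.3342, 0.2235, 0.1205]
tcp_rot: [-0.197, 0.98, 0.0, -0.002]
contact_force: [0.2, -0.0, -0.1]
opening: 0.467
finger_force: 0.0
time: 7.37
eef_pos: [0.3369, 0.222, 0.1211]
tcp_rot: [-0.196, 0.981, -0.0, -0.0]
contact_force: [-0.9, 0.1, 0.4]
opening: 0.468
finger_force: 0.0
[[-0.923 -0.385 -0.001]
 [-0.385  0.923 -0.001]
 [ 0.001 -0.001 -1.   ]]
[-0.07252071  0.01236132  0.09602494] [ 3.30185566e-01 -2.17457005e-01  2.30848471e+00 -7.22080950e-04
  1.05165684e+00 -1.63541146e+00]
```

```bash
python3 -m handwheel '[[[0.04,-0.024,0.004,0,0],[0.04,-0.024,0.004,0,0],[0.04,-0.024,0.004,0.01,0],[0.04,0,0,0.01,0],[0.04,0,0,0,0],[0.04,0,0,0,0]]]'
python3 - <<'E'
from h import *
s=get_state(); im=viewer.read_camera("wrist"); c=cam("wrist",s); r=R.from_quat(s["tcp_rot"]).as_matrix(); print(r.round(3)[:2,:2],s["eef_pos"])
u=np.array([proj(c,[.399+.033*np.cos(.39)*k,.2612+.033*np.sin(.39)*k,.048]) for k in(-1,0,1)]); print(u)
for p in u: cv2.circle(im,tuple(int(x) for x in p),3,(255,0,0),-1)
cv2.imwrite("pics/w2.png",im)
E
```

```text
time: 7.87
eef_pos: [0.3992, 0.2589, 0.1003]
tcp_rot: [-0.194, 0.981, -0.0, -0.002]
contact_force: [0.2, 0.3, -0.6]
opening: 0.468
finger_force: 0.0
[[-0.925 -0.381]
 [-0.381  0.925]] [0.39923188 0.25894585 0.10034953]
[[323.986567   172.42218655]
 [323.83374402 220.47486666]
 [323.69495556 264.11462   ]]
```

View pics/w2.png

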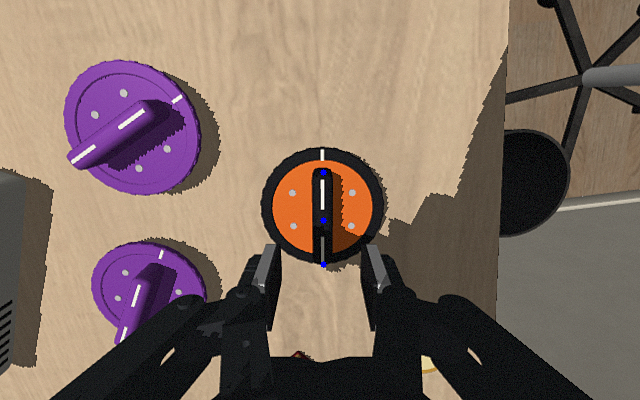

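The picture shows the orange lid under the fingers. Its bar runs upright from (322,168) to (323,264), matching the predicted blue points, so I'll descend and grip.

```bash
python3 -m handwheel '[[[0.04,0,0.002,0.025,0],[0.04,0,0,0.025,0],[0.04,0,0,0.017,0],[0.04,0,0,0.007,0],[0.04,0,0,0,0]]]'
python3 -m handwheel '[[[0,0,0,0,0],[0,0,0,0,0],[0,0,0,0,0],[0,0,0,0,0],[0,0,0,0,0]]]' 50
```

```text
time: 8.33
eef_pos: [0.3975, 0.2613, 0.0266]
tcp_rot: [-0.195, 0.981, -0.0, -0.002]
contact_force: [-0.2, -0.8, 0.4]
opening: 0.465
finger_force: 0.0
time: 8.75
eef_pos: [0.4005, 0.2628, 0.0296]
tcp_rot: [-0.195, 0.981, 0.0, 0.002]
contact_force: [-1.5, -0.3, 6.7]
opening: 0.146
finger_force: 52.7
```

```bash
python3 -m handwheel '[[[0,0,0,-0.01,0],[0,0,0,-0.02,0],[0,0,0,-0.03,0],[0,0,0,-0.03,0],[0,0,0,-0.03,0],[0,0,0,0,5.2],[0,0,0,0,5.2],[0,0,0,0,5.2],[0,0,0,0,5.2],[0,0,0,0,0],[0,0,0,0,0]]]'
python3 -m handwheel '[[[0,-0.0206,-0.0332,0,0],[0,-0.0206,-0.0332,0,0],[0,-0.0206,-0.0332,0,0],[0,-0.0206,-0.0332,0,0],[0,-0.0206,-0.0332,0,0],[0,-0.0206,-0.0332,0,0],[0,-0.0206,-0.0332,0,0],[0,-0.0206,-0.0332,0,0],[0,0,0,0,0],[0,0,0,0,0],[0,0,0,0,0]]]'
python3 - <<'E'
from h import *
s=get_state(); im=viewer.read_camera("wrist"); c=cam("wrist",s); r=R.from_quat(s["tcp_rot"]).as_matrix(); print(r.round(4),s["eef_pos"])
u=proj(c,s["eef_pos"]); print(u)
for n in("lid_grip","lid"): print(n,[(d["confidence"],np.array(d["xy"])*[640,400]) for d in viewer.pinpoint("wrist",n)[:2]])
cv2.imwrite("pics/w3.png",im)
E
```

```text
time: 9.67
eef_pos: [0.3987, 0.2622, 0.1479]
tcp_rot: [-0.016, 1.0, -0.0, -0.0]
contact_force: [-0.3, 0.4, -0.8]
opening: 0.149
finger_force: 51.7
time: 10.58
eef_pos: [0.571, 0.0019, 0.1473]
tcp_rot: [-0.015, 1.0, 0.0, -0.001]
contact_force: [0.1, 0.5, -1.9]
opening: 0.149
finger_force: 51.7
[[-9.995e-01 -3.000e-02 -1.600e-03]
 [-3.000e-02  9.995e-01  7.000e-04]
 [ 1.600e-03  7.000e-04 -1.000e+00]] [0.57096364 0.00190459 0.14729516]
[320.81047663 258.39746092]
lid_grip [(0.65, array([324.224, 265.6  ])), (0.6, array([513.984, 142.92 ]))]
lid [(0.89, array([323.584, 232.68 ])), (0.63, array([493.184, 138.8  ]))]
```

View pics/w3.png

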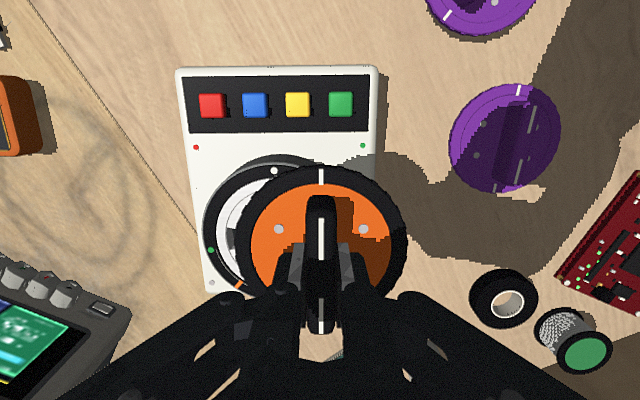

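```bash
python3 - <<'E'
from h import *
s=get_state(); c=cam("wrist",s); im=cv2.imread("pics/w3.png"); hsv=cv2.cvtColor(im,cv2.COLOR_BGR2HSV); r=R.from_quat(s["tcp_rot"]).as_matrix(); t=np.array(s["eef_pos"])
P={}
for k,(lo,hi) in dict(green=(55,80),yellow=(22,33),blue=(105,120),red=(0,6)).items():
    m=cv2.inRange(hsv,(lo,150,90),(hi,255,255)); z=np.zeros_like(m); z[85:125,190:365]=m[85:125,190:365]
    M=cv2.moments(z,True); u=np.array([M['m10'],M['m01']])/M['m00']; P[k]=toplane(c,u,.048); print(k,u.round(1),P[k].round(4))
d=P["green"]-P["red"]; yaw=np.arctan2(-d[0],d[1]); ctr=sum(P.values())/4; o=ctr[:2]+.0955*np.array([np.cos(yaw),np.sin(yaw)]); print("pot",yaw,o,np.hypot(*d[:2]))
dot=toplane(c,(274.5,171),.074); print("dot",dot, dot[:2]+.052*np.array([np.cos(yaw),np.sin(yaw)]))
# held lid, tool coords
z0=t[2]-.0296
for nm,uv,h in [("rim top pointer outer",(321,166.5),.022),("pointer inner",(321,185),.022),("orange L",(250,235),.022),("orange R",(392,235),.022),("bar -x end",(321,196),.048),("bar +x end",(321,334),.048),("rimL",(243,240),.022),("rimR",(407,240),.022)]:
    q=toplane(c,uv,z0+h); print(nm,(r.T@(q-t)).round(4))
E
python3 -c "
import cv2
a=cv2.imread('pics/w3.png')[150:350,190:430]; cv2.imwrite('pics/w3c.png',cv2.resize(a,None,fx=3,fy=3,interpolation=2))"
```

```text
green [341. 105.] [0.4985 0.0159 0.048 ]
yellow [297.1 104.1] [ 0.4988 -0.0167  0.048 ]
blue [254.  104.9] [ 0.5003 -0.0485  0.048 ]
red [210.9 105. ] [ 0.5014 -0.0804  0.048 ]
pot 0.03090499237264974 [ 0.59520412 -0.02948215] 0.09633935316539655
dot [ 0.54369464 -0.03041113  0.074     ] [ 0.59566981 -0.02880433]
rim top pointer outer [0.0462 0.0001 0.0076]
pointer inner [0.0368 0.0001 0.0076]
orange L [ 0.0096 -0.0371  0.0076]
orange R [0.0095 0.0373 0.0076]
bar -x end [ 0.0395  0.0001 -0.0184]
bar +x end [-0.031   0.0001 -0.0184]
rimL [ 0.0067 -0.041   0.0076]
rimR [0.0066 0.0455 0.0076]
```

View pics/w3c.png

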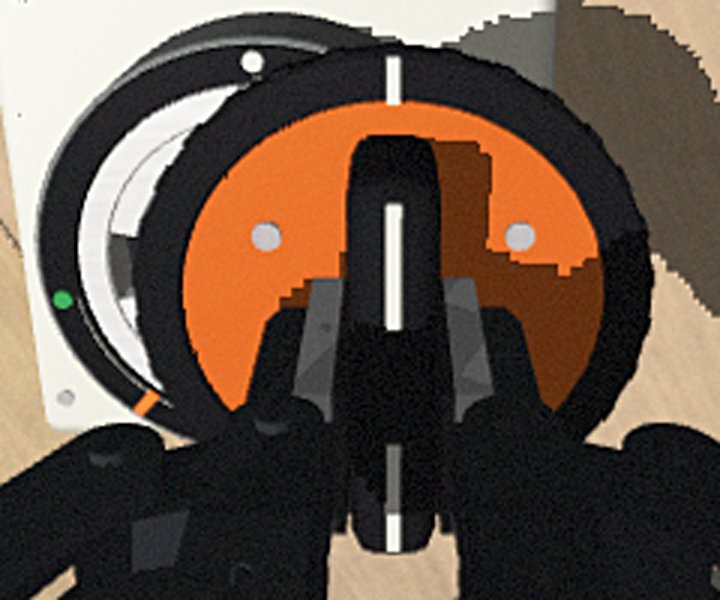

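```bash
python3 -m handwheel '[[[0,-0.0127,-0.016,0,0],[0,-0.012,-0.016,0,0],[0,0,0,0.015,0],[0,0,0,0.015,0],[0,0,0,0.009,0],[0,0,0,0,0],[0,0,0,0,0]]]'
python3 - <<'E'
from h import *
s=get_state(); print(s["eef_pos"],s["contact_force"],s["wrist_torque"])
im=viewer.read_camera("wrist"); im2=viewer.read_camera("side")
a=im[90:330,180:460]; b=im2[140:240,250:390]
cv2.imwrite("pics/w4.png",np.hstack([cv2.resize(a,(400,343)),cv2.resize(b,(400,286+57))]))
E
```

```text
time: 11.32
eef_pos: [0.5965, -0.0286, 0.1083]
tcp_rot: [-0.015, 1.0, 0.0, -0.001]
contact_force: [0.0, 0.0, -1.2]
opening: 0.146
finger_force: 51.7
[ 0.59648118 -0.02861463  0.10827317] [ 0.0254838   0.01324601 -1.21544679] [ 0.0197408   0.00545266 -0.01095446]
```

View pics/w4.png

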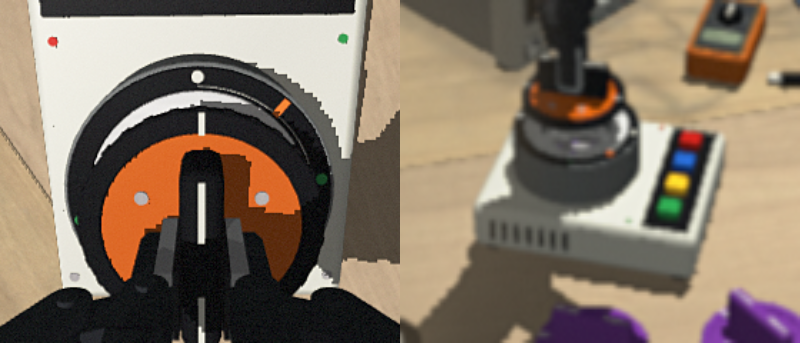

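The white dot sits at column 318 and the lid pointer at 321, so the lid must go about 1 mm to tool −y. I'll correct that and lower it by feel.

```bash
python3 -m handwheel '[[[0,0,-0.001,0.003,0],[0,0,0,0.003,0],[0,0,0,0.003,0],[0,0,0,0.002,0],[0,0,0,0,0]]]'; python3 -m handwheel '[[[0,0,0,0.002,0],[0,0,0,0.002,0],[0,0,0,0,0]]]'
```

```text
time: 11.83
eef_pos: [0.5977, -0.0306, 0.1004]
tcp_rot: [-0.015, 1.0, -0.0, -0.0]
contact_force: [-5.0, 0.9, 9.0]
opening: 0.149
finger_force: 53.1
time: 12.08
eef_pos: [0.5979, -0.0306, 0.1001]
tcp_rot: [-0.015, 1.0, -0.0, -0.001]
contact_force: [-13.8, 3.1, 25.0]
opening: 0.15
finger_force: 55.2
```

```bash
python3 -m handwheel '[[[0,0,0,-0.004,0],[0,0.0015,0,-0.001,0],[0,0,0,0.002,0],[0,0,0,0.002,0],[0,0,0,0,0]]]'; python3 -c "
from h import *;s=get_state();print(s['wrist_torque'])"
```

```text
time: 12.5
eef_pos: [0.5947, -0.0305, 0.0929]
tcp_rot: [-0.015, 1.0, 0.0, -0.001]
contact_force: [-0.1, 0.1, -1.2]
opening: 0.149
finger_force: 51.7
[0.04799672 0.04276265 0.01747804]
```

```bash
python3 -m handwheel '[[[0,0,0,0.002,0],[0,0,0,0.002,0],[0,0,0,0.001,0],[0,0,0,0,0],[0,0,0,0,0]]]'
```

```text
time: 12.92
eef_pos: [0.5957, -0.0306, 0.0895]
tcp_rot: [-0.015, 1.0, 0.0, -0.0]
contact_force: [-0.2, -0.7, -0.2]
opening: 0.149
finger_force: 51.7
```

```bash
python3 -m handwheel '[[[0,0,0,0.001,0],[0,0,0,0.001,0],[0,0,0,0,0],[0,0,0,0,0]]]';  python3 -m handwheel '[[[0,0,0,0.001,0],[0,0,0,0,0],[0,0,0,0,0]]]'
```

```text
time: 13.25
eef_pos: [0.5958, -0.0306, 0.0879]
tcp_rot: [-0.015, 1.0, -0.0, 0.0]
contact_force: [1.2, 0.2, -0.7]
opening: 0.148
finger_force: 51.7
time: 13.5
eef_pos: [0.596, -0.0307, 0.0876]
tcp_rot: [-0.015, 1.0, -0.0, 0.0]
contact_force: [-2.1, -0.3, 5.3]
opening: 0.15
finger_force: 52.4
```

```bash
python3 -m handwheel '[[[0,0,0,-0.0008,0],[0,0,0,0,0],[0,0,0,0,3],[0,0,0,0,3],[0,0,0,0,3],[0,0,0,0,3],[0,0,0,0,0]]]'; python3 -c "
from h import *;s=get_state();print(s['wrist_torque'])"
```

```text
time: 14.08
eef_pos: [0.5958, -0.0305, 0.0877]
tcp_rot: [0.09, 0.996, 0.0, -0.0]
contact_force: [-0.7, 0.7, 2.2]
opening: 0.15
finger_force: 52.1
[0.12802317 0.17582532 0.07147406]
```

```bash
python3 -m handwheel '[[[0,0,0,0,3.5],[0,0,0,0,3.5],[0,0,0,0,3.5],[0,0,0,0,3.5],[0,0,0,0,3.5],[0,0,0,0,3.5],[0,0,0,0,3.5],[0,0,0,0,3.5],[0,0,0,0,0],[0,0,0,0,0],[0,0,0,0,0]]]'
python3 - <<'E'
from h import *
s=get_state();print(s['wrist_torque'],s['dq'])
im=viewer.read_camera("wrist"); c=cam("wrist",s); a=im[90:350,160:480]
cv2.imwrite("pics/w5.png",cv2.resize(a,None,fx=2.3,fy=2.3))
E
```

```text
time: 15.0
eef_pos: [0.5955, -0.0302, 0.0877]
tcp_rot: [0.327, 0.945, 0.0, -0.001]
contact_force: [-2.7, 2.9, 3.9]
opening: 0.153
finger_force: 52.4
[0.42450988 0.43549703 0.07382468] [-0.00133359 -0.00126581 -0.0004691  -0.00037513 -0.00030494  0.00487511]
```

View pics/w5.png

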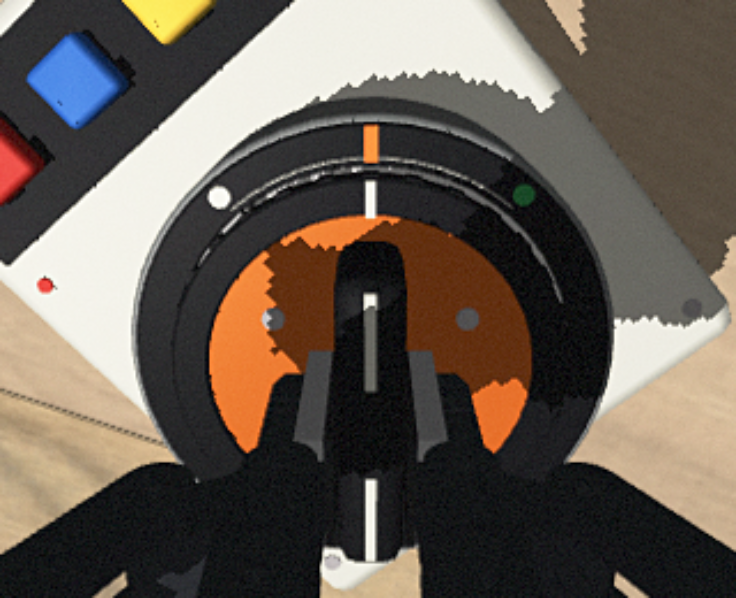

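The lid pointer at (370,200) is in line with the orange half-way bar at (371,143). The lid is gripped at 52 N and at rest, so I'm handing in.

```bash
python3 -c "
from plant import sign_off; print(sign_off())"
```

```text
the job is handed in; nothing more can be done
None
```

I pressed blue, yellow and green in order, fitted the orange lid and turned it to the half-way marks, then handed in at 15 s with it gripped at about 52 N and at rest; the sign-off gave no verdict.

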